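# Take the filter panel out of the drying fan box

### The job

Take the slotted filter panel out of the low metal fan box for washing: first turn its two turn buttons a quarter turn aside so that both clear the panel, then lift the panel out by its handle. Lay it gently, handle up, flat inside the paper-lined baking tray and let go.

Things in the scene. Friction and masses are not known exactly. Their poses are not given: they have to be found in the camera images.
- button_left_grip (a point): Turn button at the filter panel's +y edge: dark steel bar 50 x 12 x 5 mm with a fin on it 36 long, 12 thick, 26 tall, turning on a vertical pivot at its middle. Point: fin centre on the pivot, 24 mm above the box top (fin top 9 mm higher), 86 mm from the panel's centre. x runs along bar and fin, z up. It starts within 15 degrees of square across the edge, overlapping the panel by 9 mm.
- button_right_grip (a point): The same turn button, at the panel's -y edge. Both turn up to 94 degrees either way from square, stiffly (0.04 N m), and stay where left; turned 65 degrees or more a button clears the panel, and a quarter turn puts it along the edge. A 2 mm gap lies under the bar.
- filter_handle (a point): Slotted steel filter panel, 120 (x) by 140 (y) by 6 mm, 0.35 kg, flush in the top of a metal box 80 mm high, 3 mm play. Point: centre of its handle bar (80 long in x, 12 wide, 14 tall, a post at each end), 32 mm above the panel's underside, over its centre; z up. The smaller plain 60 x 100 mm panel on its +x side, with its own two buttons, is not part of the job.
- tray_in (a point): Low dark baking tray lined with white paper, fixed on the table beside the box: 300 mm in its x, 250 mm in its y, walls 4 mm thick, rim 22 mm above the table. Point: centre of the tray floor's upper face, 4 mm above the table; z up.

How it is judged:
On the way, in this order (a step that is already met when the one before it is completed fails the run):
1. both turn buttons of the filter panel are turned aside (more than 63 degrees from square to its edge) while the panel still lies in its recess (angle between the x axis of each of button_left_grip, button_right_grip and the y axis of filter_handle, either way round above 1.1 rad and distance of filter_handle from where it was at the start of the episode below 0.01 m), for 0.2 s.
2. the filter panel is lifted clear of its recess (height (world z) of filter_handle above 0.126 m), for 0.1 s.
At the end, for the whole second after the job is handed in: The filter panel lies flat (within 5 degrees) and handle up on the floor of the baking tray (handle height within 6 mm of resting height, panel centre within 95 mm of the tray's centre along its length and 70 mm across), released and at rest (x of filter_handle in the frame of tray_in between -0.095 and 0.095 m and y of filter_handle in the frame of tray_in between -0.07 and 0.07 m and z of filter_handle in the frame of tray_in between 0.026 and 0.038 m and angle between filter_handle's own z axis and vertical below 0.09 rad and linear speed of filter_panel below 0.02 m/s); the robot touches nothing.
It fails at once if the filter panel is dropped (moves faster than 0.6 m/s with no finger touching it) (contact force between filter_panel and the fingers below 0.05 N and linear speed of filter_panel above 0.6 m/s).
It also fails if it takes over 69 s, if anything falls off the work surface, if the arm or the gripper's body presses on something with over 40 N, if the wrist force passes 120 N, or if a joint passes its speed limit or range.

### The arm

A 6-joint arm with a two-finger parallel gripper is mounted at the origin on the work surface. World frame = base frame: x ahead of the robot, y to its left, z up, the work surface at z = 0. Lengths are in m, angles in rad, forces in N, time in s.
With the tool pointing down it reaches from about 0.275 to 0.825 m from the base axis. Payload 4.9 kg.
Tool frame: the origin (TCP) lies midway between the tips of the shut fingers; the grasp point (between the pads) lies 19 mm behind it (grip_point_offset is the distance from the TCP to the grasp point, in m); z points along the fingers, y is the line along which they close (so a half turn about z gives the same grasp; the last joint's range is limited). The gripper opens to 85 mm and grips with 20 to 120 N. Pads are 22 mm wide; open, the fingers measure 114 mm over their backs; the gripper's body (76 mm by 85 mm) begins 54 mm behind the grasp point. The pads swing forward as they close: fully open they stand 13 mm farther back than shut.
Start: joints at [1.049, 0.326, -0.193, 1.052, 0, 1.437], TCP at [0.208, 0.509, 0.231] pointing down, gripper open.
Joint ranges: [-2.65, 2.65], [-0.97, 1.79], [-1.3, 1.35], [-1.93, 2.1], [-1.47, 1.37], [-3.14, 3.14]. Speed limits (rad/s): [2.57, 2.57, 3.14, 3.14, 3.14, 3.14].

### API

Orientations are given as a rotation vector (axis times angle).
In Python, from cell import * gives the robot as it stands. Calls block until the motion is done:
- movep(position, orientation): joint-space move of the TCP to a pose.
- move_l(position, velocity=0.15, rot=None, until_force=None): straight line of the TCP; rot=None keeps the orientation; velocity is the mean speed in m/s. With until_force (N) it stops when the force on the tool has changed by that much, and returns True; else False.
- set_joints(angles): joint-space move.
- let_go() and grab(newtons=None): open the fingers fully, or close them until they stop; newtons is the grip in N (None keeps the last).
- sleep(seconds).
- ik(position, orientation): joint angles nearest the present ones, or None.
- get_state(): the state.
- grab_frame(name): name is "scene" or "top" or "wrist"; returns a dict with "img" (400x640x3 uint8, red, green, blue), "fx", "fy", "cx", "cy" (pixels), "cam_to_world" (4x4, takes a point from camera to world coordinates); the wrist camera has in their place "T_tool_cam" (4x4, takes a point from camera to tool coordinates, whose origin is the TCP and whose axes are the flange's). Camera axes: x right, y down, z forward; pixel columns grow to the right and rows downward; lengths in m; the calibration is good to about 2 mm. A picture is of the moment at which its call begins: read the wrist's pose just before it. There is no depth.
A pose or a line that the arm cannot do raises MotionError and nothing moves.
- sign_off(): hands the job in; it is judged then, once.
Trained networks look in the newest picture that a camera, given by its name, has taken for a name from the list of things; names that differ only in an ending like _2 or _b are one class to them, and where a whole thing is asked for, a point or a joint stands for the part that bears it (a point fixed in the world has none). Each returns a list of dicts, best first, with "score" (0 to 1); they miss things now and then, are a little off and sometimes report something else, mostly with a low value. They report only what shows in the picture. A call takes as long as a camera call.
- spot_in(camera, name): "centre" ([column, row] in pixels, amid what is visible of it).
- silhouettes(camera, name): "mask" (400x640 bool, what is visible of it) and "centre" ([column, row] in pixels, amid what is visible of it).
- tip_of(camera, name): "centre" ([column, row] in pixels: a listed point, or the origin of a listed thing).
The state is a dict: "clock": time; "q": joint angles; "joint_velocities": joint speeds; "tau": joint torques, N m; "position": TCP position; "eef_rot": TCP orientation; "contact_force": force on the tool from outside, world axes, zero at the start; "wrist_torque": the same for the moment, N m; "finger_gap": opening from 0.0 (shut) to 1.0 (fully open); "grasp_force": force on a finger pad.
Only numpy, scipy, OpenCV 4.12 (cv2) and the standard library are available. Lean on these libraries where they do the work, as an engineer would, in place of code of your own. Each camera call takes 0.05 s, during which the arm holds its last target. There are 200 camera calls.

## Working session

There is one attempt and no reset: what is moved stays moved. The work goes in short steps, each a Python script; the robot and the scene stay as the last script left them, time stands still between calls to the robot, and variables do not carry over. Pictures are saved under pics/ and viewed, at most 10 in all, crops included, and the job is handed in when it is done.

```bash
mkdir -p pics; ls; cat > h.py <<'E'
from cell import *
import numpy as np, cv2
from scipy.spatial.transform import Rotation as R
def cam(name):
    s=get_state(); f=grab_frame(name)
    if "cam_to_world" in f: T=np.array(f["cam_to_world"])
    else:
        W=np.eye(4); W[:3,:3]=R.from_rotvec(s["eef_rot"]).as_matrix(); W[:3,3]=s["position"]
        T=W@np.array(f["T_tool_cam"])
    return f,T
def px2w(f,T,c,z):
    d=T[:3,:3]@np.array([(c[0]-f["cx"])/f["fx"],(c[1]-f["cy"])/f["fy"],1.])
    return T[:3,3]+d*(z-T[2,3])/d[2]
def down(yaw):  # tool z down, tool y axis (closing) at angle yaw in world
    y=np.array([np.cos(yaw),np.sin(yaw),0]); z=np.array([0,0,-1.]); x=np.cross(y,z)
    return R.from_matrix(np.c_[x,y,z]).as_rotvec()
def save(f,n): cv2.imwrite("pics/"+n,f["img"][:,:,::-1])
E
python3 - <<'E'
from h import *
Z=dict(button_left_grip=.104,button_right_grip=.104,filter_handle=.106,tray_in=.004)
s=get_state();print(s["clock"],R.from_rotvec(s["eef_rot"]).as_matrix().round(2).tolist(),s["contact_force"])
for c in ("top","scene"):
    f,T=cam(c); save(f,c+"0.png"); print(c,T[:3,3].round(3))
    for n,z in Z.items():
        for o in tip_of(c,n)[:4]: print(n,round(o["score"],2),np.round(o["centre"],1),px2w(f,T,o["centre"],z).round(4))
E
```

```text
pics
0.0 [[-0.93, 0.38, -0.0], [0.38, 0.93, -0.0], [0.0, -0.0, -1.0]] [-0.85216239 -0.30056438 -0.40128874]
top [ 0.493 -0.003  0.759]
button_left_grip 0.77 [161.3 207. ] [0.5734 0.2855 0.104 ]
button_right_grip 0.69 [254.4 218. ] [0.5532 0.1189 0.104 ]
filter_handle 0.59 [211.7 213.4] [0.5614 0.1946 0.106 ]
tray_in 0.72 [413.1 196.6] [ 0.6059 -0.1896  0.004 ]
scene [ 0.964 -0.352  0.916]
button_left_grip 0.52 [404.4 122.9] [0.5672 0.2801 0.104 ]
button_right_grip 0.71 [356.1 151.3] [0.5517 0.1258 0.104 ]
filter_handle 0.7 [377.4 134.5] [0.5499 0.2004 0.106 ]
tray_in 0.93 [268.2 262.9] [ 0.6006 -0.1924  0.004 ]
```

View pics/top0.png

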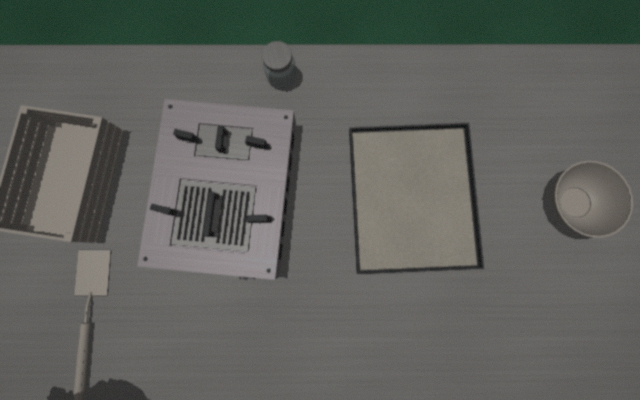

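```bash
python3 - <<'E'
from h import *
movep([.50,.20,.30],down(1.69))
f,T=cam("wrist"); save(f,"w1.png"); print(T[:3,3].round(3),get_state()["clock"])
for n,z in dict(button_left_grip=.104,button_right_grip=.104,filter_handle=.106).items():
    for o in tip_of("wrist",n)[:4]: print(n,round(o["score"],2),np.round(o["centre"],1),px2w(f,T,o["centre"],z).round(4))
E
```

```text
[0.421 0.191 0.444] 2.1333
button_left_grip 0.85 [388.7 246.4] [0.5729 0.2837 0.104 ]
button_right_grip 0.84 [225.9 212.7] [0.5556 0.1134 0.104 ]
filter_handle 0.73 [308.3 231.8] [0.5656 0.1984 0.106 ]
```

View wrist.

The top view shows the box at left. The filter panel is at about (213,215), its buttons at (165,210) and (259,218), and its handle runs along the image's vertical. The tray is at about (415,198). The small panel's buttons at (187,135) and (257,142) are not part of the job.

View pics/w1.png

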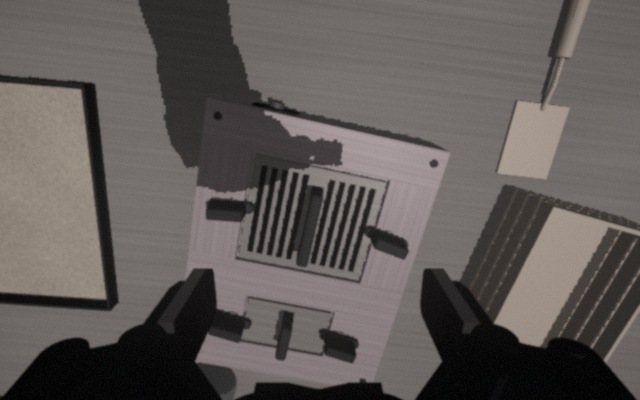

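```bash
python3 - <<'E'
from h import *
f,T=cam("wrist")
for n,z in dict(button_left_grip=.113,button_right_grip=.113,filter_handle=.113).items():
    for o in silhouettes("wrist",n)[:4]:
        m=o["mask"].astype(np.uint8); p=np.argwhere(m)[:,::-1]
        w=np.array([px2w(f,T,c,z)[:2] for c in p]); r=cv2.minAreaRect(w.astype(np.float32)*1000)
        C=np.cov(w.T); v=np.linalg.eigh(C)[1][:,1]
        print(n,round(o["score"],2),np.round(o["centre"],1),len(p),np.round(r[0],1),np.round(r[1],1),round(r[2],1),"pca",round(np.degrees(np.arctan2(v[1],v[0])),1))
E
```

```text
button_left_grip 0.97 [387.8 240.6] 833 [563.4 279. ] [51.2 23.4] 73.6 pca 65.3
button_right_grip 0.87 [228.5 209.9] 902 [548.1 118.9] [23.8 46.1] 2.1 pca 99.9
filter_handle 0.73 [309.3 217.4] 13253 [549.4 198.7] [127.9 110.8] 84.6 pca 83.5
```

The wrist view, with +x pointing down the image, shows the filter panel and its handle at about (310,225). The left button is at (388,242) and the right one at (228,210), which matches the networks. Next I'll take a close look at each button to get its fin angle.

```bash
cat >> h.py <<'E'
def look(p,z,yaw,zt=.113):
    """move so that the wrist camera's axis hits p"""
    s=get_state(); f,T=cam("wrist")
    W=np.eye(4); W[:3,:3]=R.from_rotvec(s["eef_rot"]).as_matrix(); W[:3,3]=s["position"]
    W2=np.eye(4); W2[:3,:3]=R.from_rotvec(down(yaw)).as_matrix(); W2[:3,3]=[p[0],p[1],z]
    T2=W2@np.linalg.inv(W)@T
    c=px2w(f,T2,(f["cx"],f["cy"]),zt)
    movep([2*p[0]-c[0],2*p[1]-c[1],z],down(yaw)); return cam("wrist")
E
python3 - <<'E'
from h import *
print(get_state()["q"])
ims=[]
for n,p in (("button_left_grip",[.5729,.2837]),("button_right_grip",[.5556,.1134])):
    f,T=look(p,.21,np.pi/2)
    np.savez("pics/"+n,T=T,K=[f["fx"],f["fy"],f["cx"],f["cy"]])
    for o in tip_of("wrist",n)[:2]: print(n,round(o["score"],2),np.round(o["centre"],1),px2w(f,T,o["centre"],.104).round(4))
    for o in tip_of("wrist","filter_handle")[:1]: print("handle",round(o["score"],2),np.round(o["centre"],1),px2w(f,T,o["centre"],.106).round(4))
    ims.append(f["img"][100:300,220:420])
cv2.imwrite("pics/close.png",cv2.resize(np.hstack(ims),None,fx=2,fy=2,interpolation=cv2.INTER_CUBIC)[:,:,::-1])
print(get_state()["clock"])
for y in (-6,174,-96,84,-90,100,-186):
    for p in ([.573,.284,.15],[.556,.113,.15]):
        q=ik(p,down(np.radians(y))); print(y,None if q is None else np.round(q,2))
E
```

```text
[ 2.44095325e-01  2.68972326e-01 -9.56086249e-02  1.20628636e+00
  4.50706076e-05  1.24247518e-01]
button_left_grip 0.56 [318.9 199.1] [0.5739 0.284  0.104 ]
handle 0.89 [200.3 187.8] [0.5648 0.1984 0.106 ]
button_right_grip 0.62 [316.1 197.2] [0.5566 0.1125 0.104 ]
handle 0.72 [431.9 208.3] [0.5646 0.198  0.106 ]
4.2333
-6 [ 0.34  0.55 -0.06  0.96 -0.    2.02]
-6 [ 0.07  0.42 -0.27  0.88 -0.    1.75]
174 [ 0.34  0.55 -0.06  0.96  0.   -1.12]
174 [ 0.07  0.42 -0.27  0.88  0.   -1.4 ]
-96 [ 0.34  0.55 -0.06  0.96  0.   -2.69]
-96 [ 0.07  0.42 -0.27  0.88  0.   -2.97]
84 [ 0.34  0.55 -0.06  0.96  0.    0.45]
84 [ 0.07  0.42 -0.27  0.88  0.    0.18]
-90 [ 0.34  0.55 -0.06  0.96  0.   -2.8 ]
-90 [ 0.07  0.42 -0.27  0.88  0.   -3.07]
100 [ 0.34  0.55 -0.06  0.96  0.    0.17]
100 [ 0.07  0.42 -0.27  0.88  0.   -0.1 ]
-186 [ 0.34  0.55 -0.06  0.96 -0.   -1.12]
-186 [ 0.07  0.42 -0.27  0.88 -0.   -1.4 ]
```

View pics/close.png

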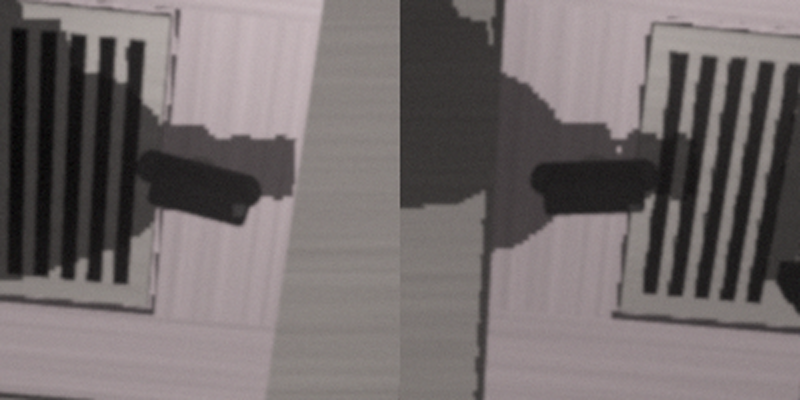

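The close-ups, viewed at 2x, show the left fin's edge running from (150,203) to (240,224), which puts the fin at about 77° in world. The right fin's edge runs from (547,213) to (640,209), about 92°. Panel y is at 84°, so I'll turn the left one clockwise and the right one counter-clockwise.

```bash
cat >> h.py <<'E'
def rep(t):
    s=get_state(); print(t,round(s["clock"],2),np.round(s["position"],4),"gap",round(s["finger_gap"],3),"gf",round(s["grasp_force"],1),"F",np.round(s["contact_force"],1),"q6",round(s["q"][5],2))
E
python3 - <<'E'
from h import *
for n,p,y0,y1 in (("L",[.5739,.284],167,85),("R",[.5566,.1125],2.4,83.5)):
    movep([*p,.17],down(np.radians(y0)))
    if move_l([*p,.09],.12,until_force=12): rep("hit"); break
    grab(25); rep(n)
    for y in np.linspace(y0,y1,5)[1:]: movep([*p,.09],down(np.radians(y)))
    rep("turned"); let_go(); move_l([*p,.18],.2)
    rep("up")
f,T=look([.565,.198],.26,np.pi/2); save(f,"turned.png")
np.savez("pics/turned",T=T)
for n in ("button_left_grip","button_right_grip","filter_handle"):
    for o in tip_of("wrist",n)[:1]: print(n,round(o["score"],2),np.round(o["centre"],1),px2w(f,T,o["centre"],.105).round(4))
E
```

```text
L 6.71 [0.5706 0.2847 0.0902] gap 0.136 gf 28.2 F [-9.   0.7  8. ] q6 -1.0
turned 8.44 [0.571  0.2842 0.0902] gap 0.136 gf 28.1 F [-9.1 -0.3  7.3] q6 0.43
up 9.75 [0.5735 0.2839 0.1793] gap 0.998 gf 0.0 F [-0.9  0.9 -0.4] q6 0.43
R 12.3 [0.554  0.1124 0.0901] gap 0.135 gf 28.1 F [-7.4 -0.5  7.9] q6 1.6
turned 14.03 [0.5546 0.1129 0.0901] gap 0.133 gf 27.7 F [-5.7  1.5  7.1] q6 0.18
up 15.34 [0.5562 0.1125 0.1794] gap 1.0 gf 0.0 F [-1.2  0.1 -0.6] q6 0.18
button_left_grip 0.9 [418.7 208.4] [0.5732 0.2866 0.105 ]
button_right_grip 0.76 [220.4 188.8] [0.5554 0.1132 0.105 ]
filter_handle 0.6 [319. 199.] [0.5646 0.1987 0.105 ]
```

View pics/turned.png

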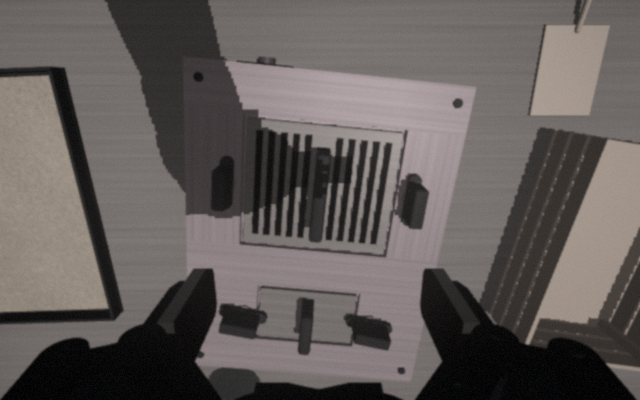

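The view shows both bars lying along the panel's edges, left at (415,200) and right at (222,183), and both clear the panel. Next is the lift.

```bash
python3 - <<'E'
from h import *
p=[.5628,.1985]; o=down(np.radians(84.2)); o2=down(np.radians(93))
movep([*p,.16],o)
if move_l([*p,.087],.1,until_force=12): rep("hit"); raise SystemExit
grab(60); rep("grip")
move_l([*p,.125],.04); rep("lift")
move_l([*p,.2],.12); rep("up")
move_l([.603,-.191,.2],.2,rot=o2); rep("over")
f,T=cam("scene"); save(f,"over.png")
f,T=cam("top")
for n,z in dict(tray_in=.004,filter_handle=.219).items():
    for d in tip_of("top",n)[:1]: print(n,round(d["score"],2),px2w(f,T,d["centre"],z).round(4))
E
```

```text
grip 18.17 [0.5629 0.1985 0.0872] gap 0.124 gf 59.2 F [-0.4 -0.3  2.2] q6 0.32
lift 19.27 [0.5625 0.1984 0.1247] gap 0.125 gf 58.4 F [-0.2  0.2 -3.1] q6 0.32
up 20.04 [0.5623 0.1984 0.1992] gap 0.135 gf 58.4 F [-0.6  0.1 -3.9] q6 0.32
over 22.15 [ 0.603  -0.1901  0.2   ] gap 0.126 gf 58.4 F [-0.1  0.4 -3.3] q6 -0.48
filter_handle 0.88 [ 0.6024 -0.194   0.219 ]
```

View pics/over.png

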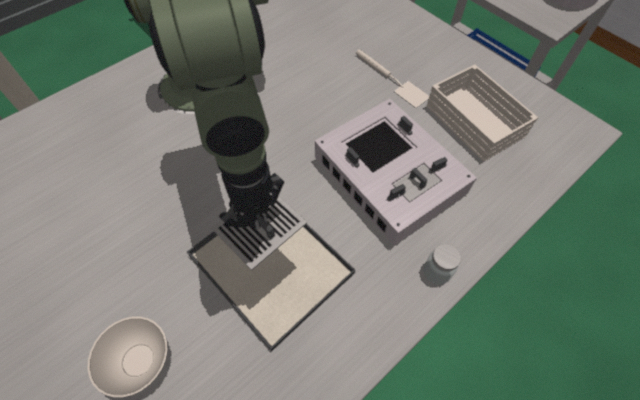

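The panel is held level at about (260,230), the recess at (380,147) is empty, and the tray below it spans roughly (190,250) to (353,270). I'll lower it now.

```bash
python3 - <<'E'
from h import *
p=[.603,-.191]
move_l([*p,.045],.12); rep("low")
print(move_l([*p,.012],.02,until_force=4)); rep("touch")
let_go(); sleep(.3); rep("open")
move_l([*p,.17],.12); movep([.45,0,.3],down(np.radians(93))); rep("away")
f,T=cam("scene"); save(f,"end.png")
for c in ("scene","top"):
    f,T=cam(c)
    for n,z in dict(tray_in=.004,filter_handle=.036).items():
        for d in tip_of(c,n)[:1]: print(c,n,round(d["score"],2),px2w(f,T,d["centre"],z).round(4))
E
```

```text
low 23.79 [ 0.6037 -0.1913  0.0459] gap 0.125 gf 58.4 F [ 0.2  0.1 -3.7] q6 -0.48
True
touch 25.04 [ 0.6029 -0.191   0.0172] gap 0.13 gf 59.5 F [0.1 0.6 5.2] q6 -0.48
open 26.05 [ 0.6014 -0.1903  0.0156] gap 0.998 gf 0.0 F [ 0.5 -0.1 -0.6] q6 -0.48
away 28.56 [ 0.4506 -0.0005  0.2996] gap 1.004 gf 0.0 F [ 0.6  0.8 -0.5] q6 -0.22
scene filter_handle 0.6 [ 0.5997 -0.1934  0.036 ]
top filter_handle 0.59 [ 0.6045 -0.1914  0.036 ]
```

View pics/end.png

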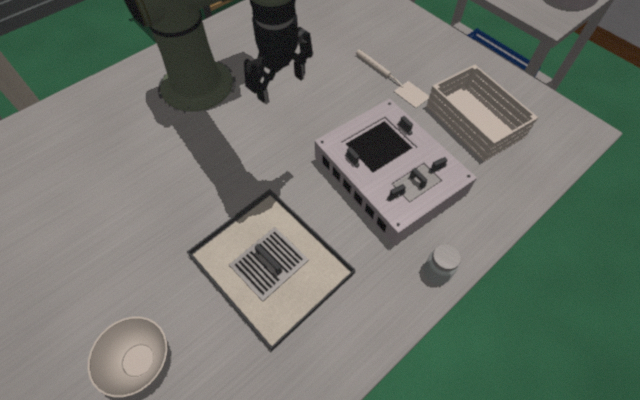

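The panel lies flat, handle up, centred in the tray at about (269,263), and the gripper is clear.

```bash
python3 -c "
from cell import *
print(sign_off())"
```

```text
the job is handed in; nothing more can be done
None
```

I turned both buttons aside, lifted the filter panel out and laid it flat, handle up, in the middle of the tray; the job was handed in after about 29 s, and no verdict came back.

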